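# Set the guarded selector and close its guard

### The arm

A 6-joint arm with a two-finger parallel gripper is mounted at the origin on a cart in front of the work surface, level with it; the furniture and walls round the work are solid. World frame = base frame: x ahead of the robot, y to its left, z up, the work surface at z = 0. Lengths are in m, angles in rad, forces in N, time in s.
With the tool pointing down it reaches from about 0.35 to 0.775 m from the base axis. Payload 5.5 kg.
Tool frame: the origin (TCP) lies between the finger pads; the fingertips stand 22 mm ahead of it and the grasp point (between the pads) lies 3 mm ahead of it; z points along the fingers, y is the line along which they close (so a half turn about z gives the same grasp; the last joint's range is limited). The gripper opens to 85 mm and grips with 20 to 120 N. Pads are 22 mm wide; open, the fingers measure 114 mm over their backs; the gripper's body (76 mm by 85 mm) begins 54 mm behind the grasp point. The pads swing forward as they close: fully open they stand 13 mm farther back than shut.
Start: joints at [-0.832, 0.313, 0.046, 1.304, 0, 1.431], TCP at [0.443, -0.367, 0.253] pointing down, gripper open.
Joint ranges: [-2.76, 2.76], [-0.86, 1.69], [-1.03, 1.26], [-2.2, 2.34], [-1.47, 1.5], [-3.14, 3.14]. Speed limits (rad/s): [2.57, 2.57, 3.14, 3.14, 3.14, 3.14].

### API

Orientations are given as a unit quaternion [w, x, y, z].
In Python, from workcell import env, viewer gives the robot as it stands (env), with the cameras (viewer).
- The arm moves only by the tool nudge_tcp, called as name(argument=value, ...), one argument or row to a line, values as JSON. Schema: {"type":"object","properties":{"deltas":{"type":"array","items":{"type":"array","items":{"type":"number"},"minItems":6,"maxItems":6},"minItems":1,"maxItems":8},"finger_gap":{"type":"number"},"grip_force":{"type":"number"},"only":{"type":"string"},"quiet":{"type":"boolean"},"lines":{"type":"string"}},"required":["deltas"],"additionalProperties":false}. deltas is a list of rows, 1 to 8 of them, each of 6 numbers: dx, dy, dz in m, then a rotation vector rx, ry, rz in rad; each row is the pose to reach, as a shift and turn from the pose commanded when the call began, along the tool's axes at that moment; what a row does not reach only later rows make up. A row lasts 1/8 s, in which the tool goes at most 0.0625 m and 0.188 rad, less where a joint would pass 70% of its speed; a pose out of reach is approached as far as the arm can. finger_gap is the finger opening in m, set as the call begins (left out keeps the last). The fingers move at their own pace and stop on an object; grip_force is the grip in N (left out, the last holds). Time passes only in rows, so rows that do not move let the fingers close. The tool returns the time, the measured TCP pose, the force, the opening and the grip force at its end. only (a regular expression) keeps the lines of the reply that match it, lines (a string "A,B") keeps lines A to B, and quiet returns only ok. Input that does not fit is refused with a message, and nothing moves.
- env.get_state(): the state, without advancing time (a new reading comes with each control period).
- viewer.read_camera(name): name is "side" or "top" or "wrist"; returns a dict with "image" (480x640x3 uint8, red, green, blue), "K" (3x3 intrinsics, pixels), "R" (3x3) and "t" (3): a world point X has camera coordinates R X + t. Camera axes: x right, y down, z forward; pixel columns grow to the right and rows downward; lengths in m; the calibration is good to about 2 mm. A picture is of the moment at which its call begins. There is no depth.
- env.hand_in(): hands the job in; it is judged then, once.
The state is a dict: "clock": time; "joint_pos": joint angles; "qvel": joint speeds; "tau": joint torques, N m; "tcp_pos": TCP position; "orientation": TCP orientation; "wrist_force": force on the tool from outside, world axes, zero at the start; "ft_torque": the same for the moment, N m; "finger_gap": finger opening in m; "grip_force": force on a finger pad.
Only numpy, scipy, OpenCV 4.12 (cv2) and the standard library are available. Lean on these libraries where they do the work, as an engineer would, in place of code of your own. Each camera call takes 0.05 s, during which the arm holds its last target. There are 200 camera calls.

### The job

On the grey selector box, slide the clear guard fully open to the left, push the selector underneath along its slot to its end stop away from the robot, then slide the guard fully shut again. Leave the selector at that stop, and leave the tools and things around the box where they are.

Things in the scene. Friction and masses are not known exactly. Their poses are not given: they have to be found in the camera images.
- selector_box: Fixed grey box, 124 mm (x) by 236 mm (y), body 70 mm high, guard rails to 82 mm. Origin: centre of its underside; x points away from the robot, y left along the guard's track. The right half is an open-topped well, inside 104 mm in x (-52 to 52) by 106 mm in y (-108 to -2), floor 31 mm above the worktop; the left half is closed. The shut guard covers the well.
- guard (a joint): Sliding guard, a clear 104 x 108 mm plate lying level in rails on top of the box, plate top 76 to 78 mm above the worktop: 0 m = shut over the well, 0.104 m = fully open at the left stop; it moves along the box's +y as it opens. It starts shut or a little open. Friction about 2 N plus light damping; it stays where it is left.
- guard_handle (a point): Centre of the top of the guard's black handle, an upright tab 50 mm long (box x), 12 mm thick (box y), standing 26 mm above its foot on the plate (foot's top 80 mm above the worktop); this point is 106 mm above the worktop and moves with the guard: box x = 0, y = -58 mm + joint value.
- selector (a joint): Selector grip on the floor of the well: 0 m = end stop nearest the robot, 0.040 m = end stop farthest from it; it moves along the box's +x. It starts in the nearer half. Friction about 1.5 N plus light damping; it stays where it is left. It can be reached only with the guard open.
- selector_grip (a point): Centre of the top of the selector's black ribbed grip, an upright tab 26 mm long (box x), 10 mm thick (box y), standing 28 mm above its 18 mm wide foot on the well's floor; this point is 63 mm above the worktop, at box y = -58 mm, box x = -20 mm + joint value.
- flux_bottle: Bystander: small bottle with a red dropper top, 42 mm in diameter, 125 mm tall, standing in front of the middle of the box. Origin: centre of its underside.
- screwdriver_small: Bystander: blue screwdriver, 152 x 16 x 16 mm, lying close behind the right half of the box. Origin: centre of its underside.
- gauge_block: Bystander: steel block, 10 x 35 x 30 mm, standing in front of the right end of the box. Origin: centre of its underside.
- tape_roll: Bystander: yellow tape roll, 56 mm in diameter, 18 mm high, lying flat behind the right end of the box, beyond the screwdriver. Origin: centre of its underside.
- relay: Bystander: blue relay, 20 x 28 x 16 mm, lying behind the right half of the box, beyond the screwdriver. Origin: centre of its underside.

How it is judged:
On the way, in this order (a step that is already met when the one before it is completed fails the run):
1. the guard is slid open to within 8 mm of its open stop (value of joint guard above 0.096 m), for 0.2 s.
2. the selector is within 4 mm of its far end stop (value of joint selector above 0.036 m), for 0.2 s.
At the end, for the whole second after the job is handed in: The guard is shut to within 5 mm of its shut stop and at rest, and the selector is within 4 mm of its end stop away from the robot (value of joint guard below 0.005 m and value of joint selector above 0.036 m and velocity of joint guard between -0.01 and 0.01 m/s); the robot touches nothing.
It fails at once if a bystander (bottle, steel block, screwdriver, tape roll or relay) is moved more than 30 mm (distance of any of flux_bottle, gauge_block, screwdriver_small, tape_roll, relay from where it was at the start of the episode above 0.03 m).
It also fails if it takes over 51 s, if anything falls off the work surface, if the arm or the gripper's body presses on something with over 40 N, if the wrist force passes 120 N, or if a joint passes its speed limit or range.

## Working session

There is one attempt and no reset: what is moved stays moved. The work goes in short steps, Python scripts to look and compute and a tool call to move; the robot and the scene stay as the last step left them, time stands still between calls to the robot, and variables do not carry over. Pictures are saved under pics/ and viewed, at most 10 in all, crops included, and the job is handed in when it is done.

```bash
mkdir -p pics; ls; python3 - <<'E'
from workcell import env, viewer
import cv2,numpy as np,pickle
s=env.get_state();print(s)
for n in("top","side"):
    c=viewer.read_camera(n);cv2.imwrite(f"pics/{n}0.png",c["image"][:,:,::-1]);pickle.dump(c,open(n+"0.pkl","wb"));print(n,c["K"],c["R"],c["t"])
E
```

```text
pics
workcell.py
{'clock': 0.0, 'joint_pos': array([-8.31559281e-01,  3.13990768e-01,  4.49368176e-02,  1.30356738e+00,
       -1.82969452e-05,  1.43116813e+00]), 'qvel': array([ 0.00257622, -0.00245043, -0.00031214, -0.00111133,  0.00018681,
        0.00178907]), 'tau': array([-1.25217503e-04, -4.80625570e+01,  2.98534369e+01,  1.93729496e-02,
       -2.08424235e-04,  6.38559285e-07]), 'tcp_pos': array([ 0.44241358, -0.36653141,  0.25239706]), 'orientation': array([-8.69095024e-04,  9.04992806e-01,  4.25425891e-01, -2.78231963e-04]), 'wrist_force': array([ 0.35584933,  0.19798257, -0.3395178 ]), 'ft_torque': array([ 0.01676489, -0.04420438,  0.01706834]), 'grip_force': 0.0, 'finger_gap': 0.08549863998594584}
top [[521.8217342    0.         321.39111568]
 [  0.         521.8217342  238.48248892]
 [  0.           0.           1.        ]] [[-0.02467233 -0.99969257  0.00245828]
 [-0.99679253  0.02441334 -0.07621438]
 [ 0.07613094 -0.00433078 -0.99708842]] [-0.22628044  0.57250742  0.90979378]
side [[580.9390989    0.         329.25301902]
 [  0.         580.9390989  238.54943373]
 [  0.           0.           1.        ]] [[ 0.99800127  0.06306398  0.00404936]
 [ 0.03446347 -0.48944194 -0.87135461]
 [-0.05296916  0.86975256 -0.49063708]] [-0.53222119 -0.05689178  1.17710776]
```

View pics/top0.png

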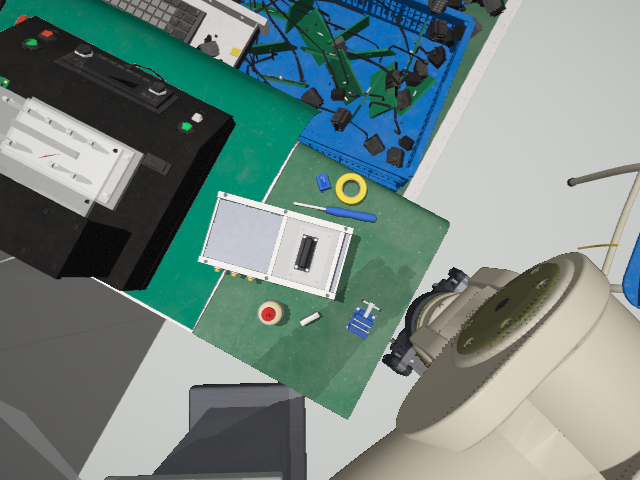

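View pics/side0.png

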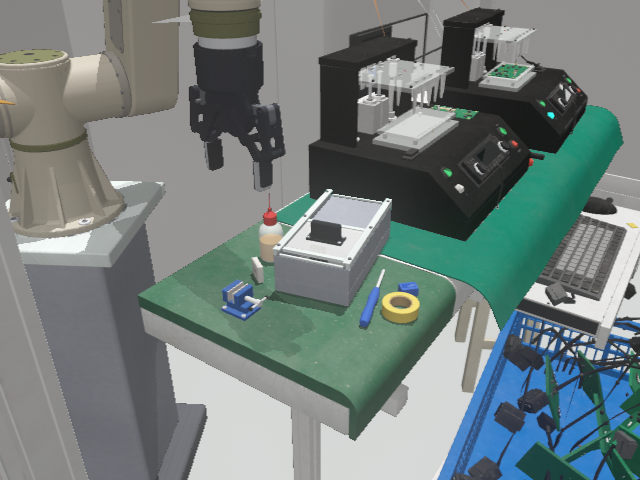

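The top view shows the box with corners near (220,192), (353,229), (336,298) and (199,261), and the black handle at about (306,251). The bottle is at (269,314), the block at (310,319) and the screwdriver at (350,213). The side view shows the handle at (325,232).

```bash
cat > h.py <<'E'
import numpy as np,cv2,pickle
def ray(c,u,v,z):
    d=c["R"].T@np.linalg.solve(c["K"],[u,v,1.]);o=-c["R"].T@c["t"];return o+d*(z-o[2])/d[2]
def proj(c,X):
    p=c["K"]@(c["R"]@np.asarray(X,float)+c["t"]);return p[:2]/p[2]
E
python3 - <<'E'
from h import *
c=pickle.load(open("top0.pkl","rb"));im=c["image"][:,:,::-1].copy()
for p in[(220,192),(353,229),(336,298),(199,261)]:print(p,ray(c,*p,.082).round(4))
cv2.imwrite("pics/crop0.png",cv2.resize(im[180:340,190:390],None,fx=4,fy=4,interpolation=cv2.INTER_CUBIC)[:600])
E
```

```text
(220, 192) [ 0.6447 -0.0715  0.082 ]
(353, 229) [ 0.5768 -0.2933  0.082 ]
(336, 298) [ 0.4628 -0.2618  0.082 ]
(199, 261) [ 0.5296 -0.0355  0.082 ]
```

View pics/crop0.png

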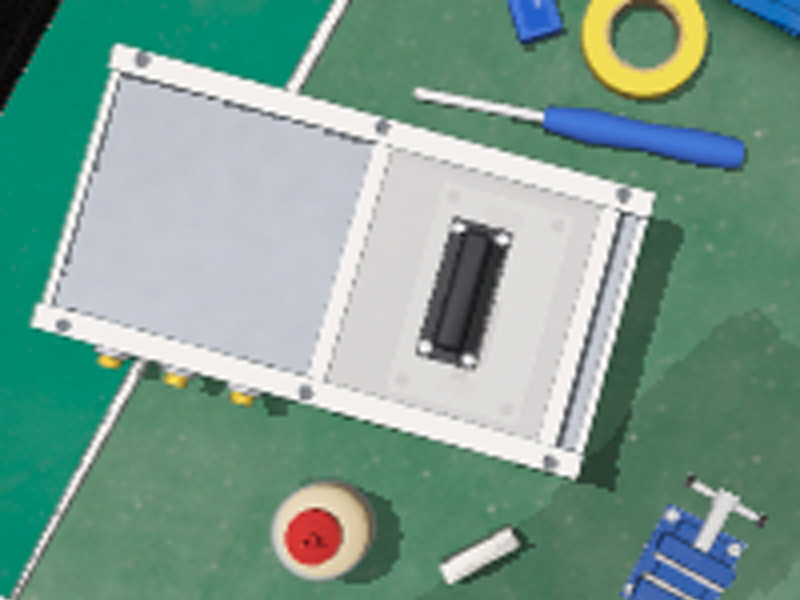

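The crop gives the rail corners at (118,45), (655,195), (577,478) and (32,325). The handle foot corners are (455,217), (512,235), (473,368) and (417,352), and the guard looks about 10 mm open.

```bash
python3 - <<'E'
from h import *
from workcell import env, viewer
c=pickle.load(open("top0.pkl","rb"))
f=lambda p,z:ray(c,190+p[0]/4-.4,180+p[1]/4-.4,z)
P=np.array([f(p,.082) for p in[(118,45),(655,195),(577,478),(32,325)]])
print(P.round(4),np.linalg.norm(P-np.roll(P,-1,0),axis=1))
m=P.mean(0)
y=(P[0]+P[3]-P[1]-P[2])[:2];x=(P[0]+P[1]-P[2]-P[3])[:2]
yaw=np.arctan2(*(-y[0],y[1]));yx=np.arctan2(x[1],x[0]);print("centre",m,"yaw",yaw,yx)
H=np.mean([f(p,.08) for p in[(455,217),(512,235),(473,368),(417,352)]],0)
a=yaw
B=np.array([[np.cos(a),-np.sin(a)],[np.sin(a),np.cos(a)]])
print("handle world",H,"box",B.T@(H-m)[:2])
np.savez("box.npz",m=m[:2],B=B,yaw=a)
s=pickle.load(open("side0.pkl","rb"))
for xx,yy in[(62,118),(62,-118),(-62,-118)]:print("side proj corner",proj(s,[*(m[:2]+B@[xx,yy]),.082]))
print("side handle top",proj(s,[*H[:2],.106]))
for n,p,z in[("bottle",(323,535),.125*.9),("block",(480,555),.03),("sd",(640,135),.012),("sdtip",(420,93),.01)]:
    X=f(p,z);print(n,X,B.T@(X-m)[:2])
w,qx,qy,qz=env.get_state()["orientation"]
print("tool y world yaw",np.arctan2(1-2*(qx*qx+qz*qz),2*(qx*qy-w*qz)))
E
```

```text
[[ 0.6467 -0.07    0.082 ]
 [ 0.5779 -0.2939  0.082 ]
 [ 0.461  -0.2582  0.082 ]
 [ 0.5299 -0.0331  0.082 ]] [0.23422645 0.12219995 0.23534803 0.12249877]
centre [ 0.55389506 -0.16380868  0.082     ] yaw -0.2976568466813087 -0.3014345631270899
handle world [ 0.53899611 -0.21318108  0.08      ] box [ 0.00023619 -0.05157089]
side proj corner [1068.80205074  -81.30955517]
side proj corner [246.0491486  -91.56332878]
side proj corner [1087.33340728  -88.95158301]
side handle top [324.58757713 221.75511273]
bottle [ 0.44218926 -0.15558484  0.1125    ] [-0.10920557 -0.02489897]
block [ 0.42652825 -0.21615985  0.03      ] [-0.10641243 -0.08740335]
sd [ 0.61196029 -0.29256164  0.012     ] [ 0.09327267 -0.1060618 ]
sdtip [ 0.63385737 -0.19323522  0.01      ] [ 0.08507631 -0.00468113]
tool y world yaw -0.6920207139736064
```

```bash
cat >> h.py <<'E'
from scipy.spatial.transform import Rotation as Ro
b=np.load("box.npz")
def goto(bx,by,z,turn=True):
    "tool-axis shift and turn from here to box point (bx,by), height z, tool y along box +y, pointing down"
    from workcell import env, viewer
    s=env.get_state();w,x,y,q=s["orientation"];R=Ro.from_quat([x,y,q,w])
    t=np.r_[b["m"]+b["B"]@[bx,by],z]
    Y=np.r_[b["B"]@[0,1],0];Z=np.array([0,0,-1.]);T=Ro.from_matrix(np.c_[np.cross(Y,Z),Y,Z])
    print("clock",round(s["clock"],2),"d",R.inv().apply(t-s["tcp_pos"]).round(4),"rot",(R.inv()*T).as_rotvec().round(4),"j6",s["joint_pos"][5].round(3),
     "box",(b["B"].T@(s["tcp_pos"][:2]-b["m"])).round(4),"z",s["tcp_pos"][2].round(4),"F",s["wrist_force"].round(1))
E
python3 -c "from h import *;goto(0,-.0516,.2)"
```

nudge_tcp(
  deltas=[
    [0.022, -0.003, 0, 0, 0, -0.18],
    [0.044, -0.006, 0, 0, 0, -0.36],
    [0.067, -0.009, 0, 0, 0, -0.54],
    [0.09, -0.012, 0, 0, 0, -0.72],
    [0.112, -0.015, 0, 0, 0, -0.9],
    [0.135, -0.018, 0, 0, 0, -1.08],
    [0.157, -0.021, 0, 0, 0, -1.26],
    [0.1796, -0.0237, 0, 0, 0, -1.44],
  ],
  finger_gap=0.06,
)

```text
clock: 1.1
tcp_pos: [0.5392, -0.2127, 0.2528]
orientation: [-0.0, 0.397, 0.918, 0.0]
wrist_force: [-0.3, -0.8, -0.5]
finger_gap: 0.0598
grip_force: 0.0
```

```bash
python3 -c "from h import *;goto(0,-.0516,.15)"
```

```text
clock 1.1 d [-1.000e-04 -6.000e-04  1.028e-01] rot [-1.000e-04 -1.000e-03 -5.192e-01] j6 0.303 box [ 0.0003 -0.0511] z 0.2528 F [-0.3 -0.8 -0.5]
```

nudge_tcp(
  deltas=[
    [0, 0, 0.03, 0, 0, -0.18],
    [0, 0, 0.06, 0, 0, -0.36],
    [0, 0, 0.09, 0, 0, -0.519],
    [0, -0.0005, 0.1, 0, 0, -0.519],
    [0, -0.0005, 0.1, 0, 0, -0.519],
  ],
  finger_gap=0.04,
)

```text
clock: 1.72
tcp_pos: [0.5383, -0.2137, 0.1529]
orientation: [-0.001, 0.153, 0.988, 0.0]
wrist_force: [0.5, 0.0, -0.3]
finger_gap: 0.0398
grip_force: 0.0
```

```bash
python3 - <<'E'
from h import *
goto(0,-.0516,.107)
from workcell import env, viewer
c=viewer.read_camera("wrist");cv2.imwrite("pics/w1.png",c["image"][:,:,::-1])
print(proj(c,[*(b["m"]+b["B"]@[0,-.0516]),.106]))
E
```

```text
clock 1.73 d [-0.0003  0.0007  0.0459] rot [ 0.0003 -0.0015 -0.0088] j6 -0.21 box [-0.0003 -0.0523] z 0.1529 F [ 0.5  0.  -0.3]
[320.74848421 286.59723463]
```

View pics/w1.png

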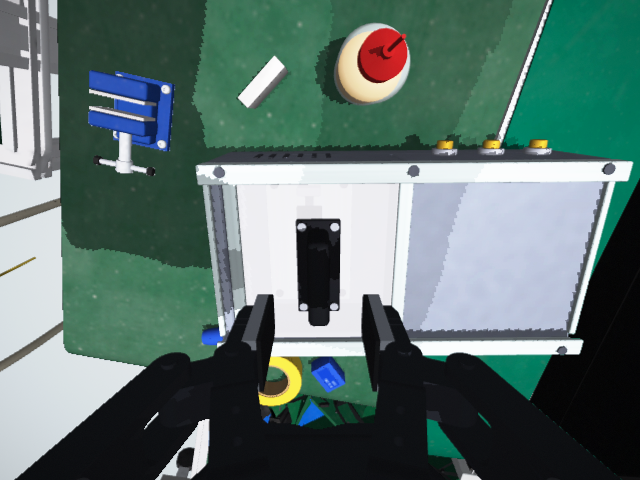

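The wrist view shows the handle centred at about (319,275) between the fingers at columns 260 and 375, so the approach is clear.

nudge_tcp(
  deltas=[
    [0, 0, 0.02, 0, 0, -0.008],
    [0, 0.0005, 0.04, 0, 0, -0.008],
    [0, 0.0005, 0.0455, 0, 0, -0.008],
    [0, 0.0005, 0.0455, 0, 0, -0.008],
  ],
  finger_gap=0.04,
)

```text
clock: 2.28
tcp_pos: [0.5393, -0.2137, 0.1087]
orientation: [0.0, 0.148, 0.989, -0.0]
wrist_force: [0.1, -0.3, -0.3]
finger_gap: 0.04
grip_force: 0.0
```

nudge_tcp(
  deltas=[
    [0, 0, 0, 0, 0, 0],
    [0, 0, 0, 0, 0, 0],
    [0, 0, 0, 0, 0, 0],
    [0, 0, 0, 0, 0, 0],
  ],
  finger_gap=0,
  grip_force=25,
)

```text
clock: 2.78
tcp_pos: [0.5396, -0.2138, 0.109]
orientation: [0.001, 0.147, 0.989, -0.0]
wrist_force: [-0.3, 0.4, 6.2]
finger_gap: 0.0116
grip_force: 29.3
```

```bash
python3 -c "from h import *;goto(0,.046,.107)"
```

```text
clock 2.77 d [0.0008 0.098  0.0019] rot [-0.0006  0.0021  0.0017] j6 -0.22 box [ 0.001 -0.052] z 0.109 F [-0.3  0.4  6.2]
```

nudge_tcp(
  deltas=[
    [0, 0.005, -0.001, 0, 0, 0],
    [0, 0.02, -0.001, 0, 0, 0],
    [0, 0.04, -0.001, 0, 0, 0],
    [0, 0.06, -0.001, 0, 0, 0],
    [0, 0.078, -0.001, 0, 0, 0],
    [0, 0.09, -0.001, 0, 0, 0],
    [0, 0.097, -0.001, 0, 0, 0],
    [0, 0.099, -0.001, 0, 0, 0],
  ],
)

```text
clock: 3.78
tcp_pos: [0.5683, -0.12, 0.109]
orientation: [0.0, 0.147, 0.989, -0.003]
wrist_force: [-0.0, -16.5, -0.9]
finger_gap: 0.0109
grip_force: 28.5
```

```bash
python3 -c "from h import *;goto(0,.046,.107)"
```

```text
clock 3.77 d [ 0.0009 -0.0001  0.002 ] rot [-0.0066  0.0018  0.0017] j6 -0.047 box [0.0009 0.0461] z 0.109 F [ -0.  -16.5  -0.9]
```

nudge_tcp(
  deltas=[
    [0, -0.001, 0, 0, 0, 0],
    [0, -0.001, 0, 0, 0, 0],
    [0, -0.001, 0, 0, 0, 0],
  ],
)

```text
clock: 4.15
tcp_pos: [0.5683, -0.1201, 0.109]
orientation: [0.001, 0.147, 0.989, -0.002]
wrist_force: [1.6, -8.8, -0.6]
finger_gap: 0.0115
grip_force: 28.4
```

nudge_tcp(
  deltas=[
    [0, 0, 0, 0, 0, 0],
    [0, 0, 0, 0, 0, 0],
    [0, 0, -0.02, 0, 0, 0],
    [0, 0, -0.05, 0, 0, 0],
    [0, 0, -0.08, 0, 0, 0],
    [0, 0, -0.08, 0, 0, 0],
  ],
  finger_gap=0.04,
)

```text
clock: 4.9
tcp_pos: [0.5687, -0.1191, 0.1913]
orientation: [0.002, 0.147, 0.989, -0.0]
wrist_force: [0.1, 0.3, 0.2]
finger_gap: 0.0402
grip_force: 0.0
```

```bash
python3 - <<'E'
from h import *
goto(-.012,-.058,.15)
from workcell import env, viewer
for n in("top","side"):
    c=viewer.read_camera(n);pickle.dump(c,open(n+"1.pkl","wb"))
    print(n,[proj(c,[*(b["m"]+b["B"]@[x,-.058]),.063]).round(0) for x in(-.033,.013,.033)])
    im=c["image"][:,:,::-1]
    if n=="top": cv2.imwrite("pics/top1.png",cv2.resize(im[180:310,190:380],None,fx=4,fy=4,interpolation=cv2.INTER_CUBIC))
E
```

```text
clock 4.9 d [ 0.0135 -0.1051  0.0412] rot [0.0004 0.004  0.0028] j6 -0.05 box [0.001  0.0471] z 0.1913 F [0.1 0.3 0.2]
top [array([304., 273.]), array([312., 247.]), array([315., 236.])]
side [array([304., 244.]), array([331., 249.]), array([342., 251.])]
```

View pics/top1.png

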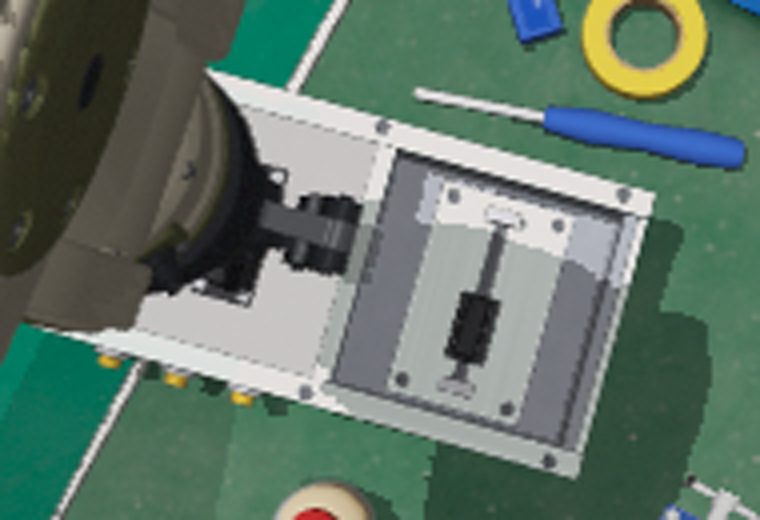

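The top crop shows the guard fully open. The selector's black grip is at crop (472,328), which is pixel (307.6,261.6), or box x ≈ -0.013.

nudge_tcp(
  deltas=[
    [0.003, -0.025, 0, 0, 0, 0],
    [0.007, -0.055, 0, 0, 0, 0],
    [0.011, -0.085, 0.01, 0, 0, 0],
    [0.0135, -0.105, 0.025, 0, 0, 0],
    [0.0135, -0.105, 0.04, 0, 0, 0.003],
    [0.0135, -0.105, 0.04, 0, 0, 0.003],
    [0.0135, -0.105, 0.04, 0, 0, 0.003],
  ],
  finger_gap=0.035,
)

```text
clock: 5.88
tcp_pos: [0.5242, -0.2153, 0.1487]
orientation: [-0.0, 0.148, 0.989, 0.0]
wrist_force: [0.8, 0.3, 0.4]
finger_gap: 0.035
grip_force: 0.0
```

```bash
python3 - <<'E'
from h import *
goto(-.013,-.058,.064)
from workcell import env, viewer
c=viewer.read_camera("wrist");cv2.imwrite("pics/w2.png",c["image"][:,:,::-1])
print(proj(c,[*(b["m"]+b["B"]@[-.013,-.058]),.063]))
E
```

```text
clock 5.88 d [-0.0003 -0.0001  0.0847] rot [ 0.0003 -0.0003 -0.    ] j6 -0.234 box [-0.0133 -0.058 ] z 0.1487 F [0.8 0.3 0.4]
[319.09986796 258.39949426]
```

View pics/w2.png

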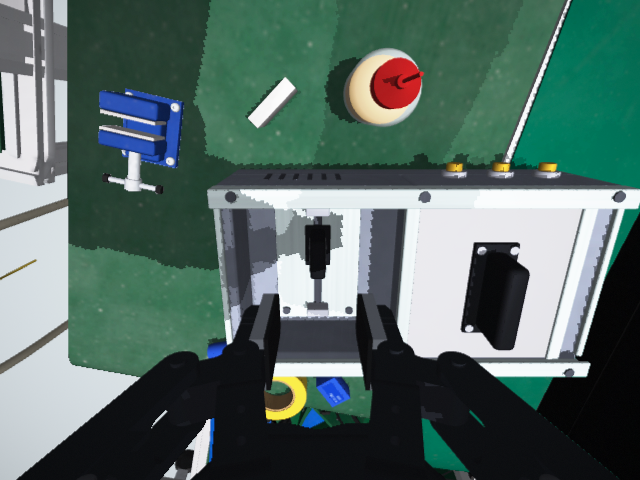

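The wrist view shows the selector grip at about (318,258), matching the predicted projection, with both fingers inside the well opening.

nudge_tcp(
  deltas=[
    [0, 0, 0.025, 0, 0, 0],
    [0, 0, 0.05, 0, 0, 0],
    [0, 0, 0.07, 0, 0, 0],
    [0, 0, 0.082, 0, 0, 0],
    [0, 0, 0.083, 0, 0, 0],
    [0, 0, 0.083, 0, 0, 0],
  ],
  finger_gap=0.035,
)

```text
clock: 6.68
tcp_pos: [0.5245, -0.2163, 0.0666]
orientation: [0.001, 0.149, 0.989, -0.0]
wrist_force: [0.3, -0.4, 0.3]
finger_gap: 0.0349
grip_force: 0.0
```

nudge_tcp(
  deltas=[
    [0, 0, 0, 0, 0, 0],
    [0, 0, 0, 0, 0, 0],
    [0, 0, 0, 0, 0, 0],
    [0, 0, 0, 0, 0, 0],
  ],
  finger_gap=0,
  grip_force=25,
)

```text
clock: 7.18
tcp_pos: [0.5247, -0.2159, 0.0668]
orientation: [0.001, 0.149, 0.989, 0.0]
wrist_force: [1.7, 4.0, 5.0]
finger_gap: 0.0095
grip_force: 27.8
```

```bash
python3 -c "from h import *;goto(.020,-.058,.065)"
```

```text
clock 7.17 d [-0.0326  0.0003  0.0019] rot [ 0.0008  0.0019 -0.0006] j6 -0.234 box [-0.0126 -0.0583] z 0.0668 F [1.7 4.  5. ]
```

nudge_tcp(
  deltas=[
    [-0.005, 0, 0, 0, 0, 0],
    [-0.012, 0, 0, 0, 0, 0],
    [-0.02, 0, 0, 0, 0, 0],
    [-0.027, 0, 0, 0, 0, 0],
    [-0.031, 0, 0, 0, 0, 0],
    [-0.033, 0, 0, 0, 0, 0],
    [-0.034, 0, 0, 0, 0, 0],
    [-0.034, 0, 0, 0, 0, 0],
  ],
)

```text
clock: 8.18
tcp_pos: [0.5555, -0.2253, 0.0668]
orientation: [-0.001, 0.149, 0.989, 0.0]
wrist_force: [-3.8, 4.8, 10.1]
finger_gap: 0.0094
grip_force: 28.4
```

```bash
python3 -c "from h import *;goto(.020,-.058,.065)"
```

```text
clock 8.18 d [-0.0004  0.0003  0.0018] rot [ 0.0005 -0.0016 -0.0008] j6 -0.221 box [ 0.0196 -0.0583] z 0.0668 F [-3.8  4.8 10.1]
```

nudge_tcp(
  deltas=[
    [-0.002, 0, 0, 0, 0, 0],
    [-0.004, 0, 0, 0, 0, 0],
    [-0.005, 0, 0, 0, 0, 0],
    [-0.005, 0, 0, 0, 0, 0],
    [-0.005, 0, 0, 0, 0, 0],
  ],
)

```text
clock: 8.8
tcp_pos: [0.5559, -0.2254, 0.0667]
orientation: [-0.005, 0.149, 0.989, 0.001]
wrist_force: [-16.2, 6.9, 20.8]
finger_gap: 0.0095
grip_force: 29.9
```

```bash
python3 -c "from h import *;goto(.020,-.058,.065)"
```

```text
clock 8.8 d [-0.0001  0.0003  0.0017] rot [ 0.0001 -0.0101 -0.0013] j6 -0.219 box [ 0.0199 -0.0583] z 0.0667 F [-16.2   6.9  20.8]
```

At the stop: the force rose with no further motion. I'll relax, release and lift out, then check.

nudge_tcp(
  deltas=[
    [0.005, 0, 0, 0, 0, 0],
    [0.005, 0, 0, 0, 0, 0],
  ],
)

```text
clock: 9.05
tcp_pos: [0.5555, -0.2253, 0.0668]
orientation: [-0.001, 0.149, 0.989, 0.0]
wrist_force: [-3.8, 4.7, 9.5]
finger_gap: 0.0098
grip_force: 28.3
```

nudge_tcp(
  deltas=[
    [0, 0, 0, 0, 0, 0],
    [0, 0, 0, 0, 0, 0],
    [0, 0, 0, 0, 0, 0],
    [0, 0, -0.03, 0, 0, 0],
    [0, 0, -0.06, 0, 0, 0],
    [0, 0, -0.09, 0, 0, 0],
    [0, 0, -0.12, 0, 0, 0],
    [0, 0, -0.12, 0, 0, 0],
  ],
  finger_gap=0.035,
)

```text
clock: 10.05
tcp_pos: [0.558, -0.2272, 0.1885]
orientation: [0.003, 0.149, 0.989, -0.001]
wrist_force: [0.1, 0.3, 0.4]
finger_gap: 0.0349
grip_force: 0.0
```

```bash
python3 - <<'E'
from h import *
goto(0,.046,.15)
from workcell import env, viewer
c=viewer.read_camera("wrist");cv2.imwrite("pics/w3.png",c["image"][:,:,::-1])
for x,z in((.033,.063),(.007,.063)):print(proj(c,[*(b["m"]+b["B"]@[x,-.058]),z]))
E
```

```text
clock 10.05 d [0.0228 0.1054 0.0382] rot [-0.0014  0.0053 -0.0013] j6 -0.221 box [ 0.0225 -0.0594] z 0.1885 F [0.1 0.3 0.4]
[321.0353725  249.84106784]
[321.11685088 216.41444739]
```

View pics/w3.png

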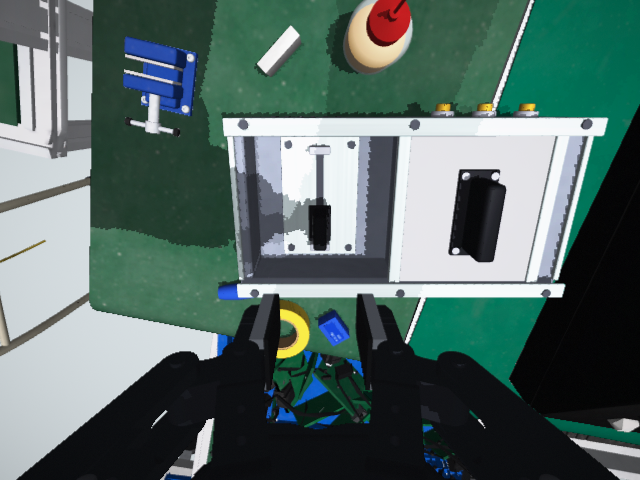

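The selector's far end is at (320,250), which matches the full-stop prediction of 249.8, and the guard handle is still at the left. Next I'll re-grasp the handle.

nudge_tcp(
  deltas=[
    [0.006, 0.026, 0, 0, 0, 0],
    [0.012, 0.055, 0, 0, 0, 0],
    [0.018, 0.085, 0, 0, 0, 0],
    [0.0225, 0.105, 0.01, 0, 0, 0],
    [0.0225, 0.105, 0.03, 0, 0, 0],
    [0.0225, 0.105, 0.037, 0, 0, 0],
    [0.0225, 0.105, 0.037, 0, 0, 0],
  ],
  finger_gap=0.04,
)

```text
clock: 10.98
tcp_pos: [0.5651, -0.1192, 0.1475]
orientation: [-0.001, 0.149, 0.989, 0.0]
wrist_force: [-0.3, -0.4, 1.1]
finger_gap: 0.0401
grip_force: 0.0
```

```bash
python3 -c "from h import *;goto(0,.0455,.109)"
```

```text
clock 10.97 d [-0.0025 -0.0005  0.0385] rot [-0.     -0.0023 -0.0016] j6 -0.048 box [-0.0024  0.046 ] z 0.1475 F [-0.3 -0.4  1.1]
```

nudge_tcp(
  deltas=[
    [-0.002, 0, 0.015, 0, 0, 0],
    [-0.002, -0.0005, 0.03, 0, 0, 0],
    [-0.002, -0.0005, 0.037, 0, 0, 0],
    [-0.002, -0.0005, 0.037, 0, 0, 0],
  ],
  finger_gap=0.04,
)

```text
clock: 11.48
tcp_pos: [0.567, -0.1201, 0.1109]
orientation: [-0.001, 0.149, 0.989, 0.0]
wrist_force: [-0.1, 0.8, 0.6]
finger_gap: 0.0398
grip_force: 0.0
```

nudge_tcp(
  deltas=[
    [0, 0, 0, 0, 0, 0],
    [0, 0, 0, 0, 0, 0],
    [0, 0, 0, 0, 0, 0],
    [0, 0, 0, 0, 0, 0],
  ],
  finger_gap=0,
  grip_force=25,
)

```text
clock: 11.98
tcp_pos: [0.568, -0.1204, 0.1124]
orientation: [0.001, 0.149, 0.989, -0.0]
wrist_force: [-0.3, 0.5, 3.5]
finger_gap: 0.0115
grip_force: 29.2
```

```bash
python3 -c "from h import *;goto(0,-.058,.109)"
```

```text
clock 11.97 d [ 0.0007 -0.1037  0.0034] rot [-0.0001  0.0013 -0.001 ] j6 -0.048 box [0.0008 0.0457] z 0.1124 F [-0.3  0.5  3.5]
```

nudge_tcp(
  deltas=[
    [0, -0.005, 0, 0, 0, 0],
    [0, -0.022, 0, 0, 0, 0],
    [0, -0.045, 0, 0, 0, 0],
    [0, -0.067, 0, 0, 0, 0],
    [0, -0.086, 0, 0, 0, 0],
    [0, -0.097, 0, 0, 0, 0],
    [0, -0.102, 0, 0, 0, 0],
    [0, -0.104, 0, 0, 0, 0],
  ],
)

```text
clock: 12.98
tcp_pos: [0.5374, -0.2198, 0.1124]
orientation: [0.001, 0.149, 0.989, 0.001]
wrist_force: [4.1, 8.2, 6.5]
finger_gap: 0.0112
grip_force: 29.7
```

nudge_tcp(
  deltas=[
    [0, -0.001, 0, 0, 0, 0],
    [0, -0.002, 0, 0, 0, 0],
    [0, -0.002, 0, 0, 0, 0],
  ],
)

```text
clock: 13.35
tcp_pos: [0.5374, -0.2199, 0.1124]
orientation: [0.001, 0.148, 0.989, 0.002]
wrist_force: [4.1, 10.7, 6.3]
finger_gap: 0.0114
grip_force: 29.7
```

```bash
python3 -c "from h import *;goto(0,-.058,.109)"
```

```text
clock 13.35 d [0.0007 0.0004 0.0034] rot [0.0052 0.0019 0.0003] j6 -0.232 box [ 0.0007 -0.0584] z 0.1124 F [ 4.1 10.7  6.3]
```

At the shut stop. Release and retreat.

nudge_tcp(
  deltas=[
    [0, 0.002, 0, 0, 0, 0],
    [0, 0.002, 0, 0, 0, 0],
  ],
)

```text
clock: 13.6
tcp_pos: [0.5375, -0.2197, 0.1124]
orientation: [0.001, 0.149, 0.989, 0.0]
wrist_force: [0.6, 4.9, 4.8]
finger_gap: 0.011
grip_force: 29.6
```

nudge_tcp(
  deltas=[
    [0, 0, 0, 0, 0, 0],
    [0, 0, 0, 0, 0, 0],
    [0, 0, 0, 0, 0, 0],
    [0, 0, -0.03, 0, 0, 0],
    [0, 0, -0.07, 0, 0, 0],
    [0, 0, -0.11, 0, 0, 0],
    [0, 0, -0.14, 0, 0, 0],
    [0, 0, -0.14, 0, 0, 0],
  ],
  finger_gap=0.04,
)

```text
clock: 14.6
tcp_pos: [0.5382, -0.2206, 0.2545]
orientation: [0.002, 0.149, 0.989, -0.001]
wrist_force: [-0.4, 0.4, -0.7]
finger_gap: 0.0397
grip_force: 0.0
```

```bash
python3 - <<'E'
from h import *
goto(0,-.058,.109)
from workcell import env, viewer
c=viewer.read_camera("wrist");cv2.imwrite("pics/w4.png",c["image"][:,:,::-1])
print(proj(c,[*(b["m"]+b["B"]@[0,-.058]),.08]),proj(c,[*(b["m"]+b["B"]@[0,-.048]),.08]),proj(c,[*(b["m"]+b["B"]@[.033,-.058]),.063]))
E
```

```text
clock 14.6 d [0.0023 0.0011 0.1455] rot [-0.0015  0.0051 -0.0013] j6 -0.228 box [ 0.0016 -0.0589] z 0.2545 F [-0.4  0.4 -0.7]
[320.06340276 216.27038162] [331.56893662 216.2642908 ] [319.92775731 244.92819035]
```

View pics/w4.png

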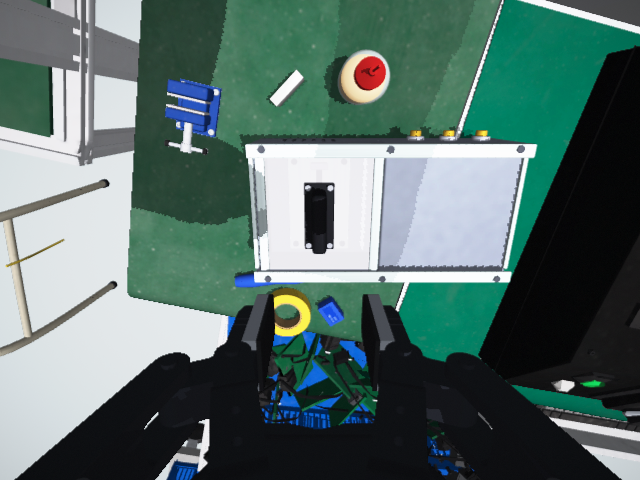

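The handle foot is centred at (319,216), matching the shut prediction (320,216). The bystanders look undisturbed and the gripper is clear.

```bash
python3 -c "
from workcell import env, viewer
print(env.hand_in())"
```

```text
the job is handed in; nothing more can be done
None
```

I handed the job in at about 14.7 s, with no verdict returned: the guard was slid fully open, the selector pushed to its far stop, and the guard slid shut again, with the bystanders looking undisturbed in the last picture and the gripper clear.

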